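# Draw open the stiff flat cover of a dry-storage box and fetch the weighing bottle

## Robot

A 7-joint arm with a two-finger parallel gripper is mounted at the origin on the work surface; the furniture and walls round the work are solid. World frame = base frame: x ahead of the robot, y to its left, z up, the work surface at z = 0. Lengths are in m, angles in rad, forces in N, time in s.
With the tool pointing down it reaches from about 0.4 to 0.925 m from the base axis. Payload 4.1 kg.
Tool frame: the origin (TCP) lies between the finger pads; the fingertips stand 11 mm ahead of it and the grasp point (between the pads) lies 8 mm behind it; z points along the fingers, y is the line along which they close (so a half turn about z gives the same grasp; the last joint's range is limited). The gripper opens to 85 mm and grips with 20 to 120 N. Pads are 22 mm wide; open, the fingers measure 114 mm over their backs; the gripper's body (76 mm by 85 mm) begins 54 mm behind the grasp point. The pads swing forward as they close: fully open they stand 13 mm farther back than shut.
Start: joints at [-0.879, 0.398, 0.045, 1.537, -0.019, 1.207, -0.051], TCP at [0.462, 0.457, 0.242] pointing down, gripper open.
Joint ranges: [-2.82, 2.82], [-0.49, 2.23], [-1.37, 1.46], [0, 2.46], [-1.36, 4.5], [0.23, 2], [-2.94, 2.94]. Speed limits (rad/s): [2.57, 2.57, 3.14, 3.14, 3.14, 3.14, 3.14].

## Interface

Orientations are given as [roll, pitch, yaw] about the fixed x, y, z axes, in that order (R = Rz(yaw) Ry(pitch) Rx(roll)).
In Python, from cell import env, cams, finish_job, models gives the robot as it stands.
- The arm moves only by the tool play_rows, never from a script. Its arguments are lists of equal length, an entry for each row: "gripper": the closure, from -1 (fully open) to 1 (shut), so that 0 is half open; "dp": the shift along the tool's x, y, z in units of 0.5 m (1.0 is 0.5 m), a list of three; "twist": the turn, a rotation vector about the tool's x, y, z in units of pi rad (1.0 is pi rad), a list of three. In form: {"gripper": [gripper, ...], "dp": [[x, y, z], ...], "twist": [[ax, ay, az], ...]}. A call has 1 to 8 rows; each row shifts and turns the commanded pose from where the row before left it, along the tool's axes as they then stand; what a row does not reach is not made up. A row lasts 1/12 s, in which the tool goes at most 41.7 mm and 7.16 degrees, less where a joint would pass 70% of its speed; a pose out of reach is approached as far as the arm can. A call with a number of a shift or a turn outside -1 to 1 is refused whole. A call with a gripper value outside its range is refused whole. The fingers move at their own pace and stop on an object; "squeeze" is the grip in N (left out, the last holds). Time passes only in rows, so rows that do not move let the fingers close. It gives the time, the measured TCP pose, the force, the opening and the grip force at its end, in the units of the state.
- env.read_state(): the state, without advancing time (a new reading comes with each control period).
- cams.read_camera(name): name is "side" or "top" or "wrist"; returns the picture (384x512x3 uint8, blue, green, red); there is no depth.
- cams.camera_params(name): a dict with "fx", "fy", "cx", "cy" (pixels), "view" (4x4, takes a point from world to camera coordinates); the wrist camera has in their place "T_tool_cam" (4x4, takes a point from camera to tool coordinates, whose origin is the TCP and whose axes are the flange's). Camera axes: x right, y up, looking along -z (the intrinsics and any distortion apply to the point x, -y, -z); pixel columns grow to the right and rows downward; lengths in m; the calibration is good to about 2 mm. A picture is of the moment at which its call begins: read the wrist's pose just before it. camera_params takes no time and is no camera call.
- finish_job(): hands the job in; it is judged then, once.
Trained networks look in the newest picture that a camera, given by its name, has taken for a name from the list of things; names that differ only in an ending like _2 or _b are one class to them, and where a whole thing is asked for, a point or a joint stands for the part that bears it (a point fixed in the world has none). Each returns a list of dicts, best first, with "p" (0 to 1); they miss things now and then, are a little off and sometimes report something else, mostly with a low value. They report only what shows in the picture. A call takes as long as a camera call. They do not tell look-alikes from the thing itself.
- models.search_frame(camera, thing): "location" ([x, y, z] in m, in world coordinates, good to about 4 mm: the middle of the surface that is visible of it).
- models.spot_point(camera, thing): "location" ([x, y, z] in m, in world coordinates, good to about 4 mm: a listed point, or the origin of a listed thing).
The state is a dict: "clock": time; "joint_positions": joint angles; "joint_velocities": joint speeds; "tau": joint torques, N m; "position": TCP position; "tool_rot": TCP orientation; "contact_force": force on the tool from outside, world axes, zero at the start; "wrist_torque": the same for the moment, N m; "gripper_width": finger opening in m; "grasp_force": force on a finger pad.
Only numpy, scipy, OpenCV 4.12 (cv2) and the standard library are available. Lean on these libraries where they do the work, as an engineer would, in place of code of your own. Each camera call takes 0.05 s, during which the arm holds its last target. There are 200 camera calls.

## Task

Open the grey dry-storage box: its flat white cover has no handle and runs stiffly, so press down on top of it, firmly but gently enough not to crack it (clearly under 20 N), and draw it toward the robot to its stop. Then lift the small glass weighing bottle out of the box, keep it upright, and set it down, not drop it, standing at the middle of the round ceramic pad. Leave the cover fully open and do not disturb the other things on the bench.

Things in the scene. Friction and masses are not known exactly. Their poses are not given: they have to be found in the camera images.
- dry_box: grey plastic box fixed to the bench on levelling feet that hold its underside 2 to 12 mm above the bench, 120 mm (x) by 150 mm (y) by 73 mm high; origin at the centre of its underside; its -x axis points to its front, the way the cover is drawn out. Well inside: 104 mm (x) by 128 mm (y), floor 6 mm above the origin; side and back walls 73 mm high, front wall 62 mm
- cover_top (a point): centre of the top face of the flat white cover in the box's side grooves; 111 mm (x) by 127 mm (y), 6 mm thick, smooth, no handle; top face about 73 mm above the box's origin, flush with the walls; axes as the box's, but it slopes and runs up or down by up to 2.3 degrees. Shut, its edges cannot be gripped. On sprung seals: sinks under 2 mm at 20 N. 20 N on it (press and pull together) cracks it
- cover (a joint): how far the cover is drawn out toward the box's -x, m: 0 shut, 0.100 at the firm stop. Seals drag with about 5 N all the way, plus 8 N per m/s; it stays where it is left. A fingertip that presses too lightly just slides over it (friction coefficient uncertain, roughly 0.5 to 0.7)
- bottle_mid (a point): centre (half-way up) of the small clear glass weighing bottle with knob lid, 31 mm wide, 56 mm tall, that stands in the well under the cover; body 29 mm wide up to 38 mm above its foot, lid 31 mm wide above that; 40 g; z up along its axis
- pad_top (a point): centre of the top face of the round pale ceramic filter pad, 68 mm in diameter, 7 mm thick, lying fixed on the bench
- wide_bottle: bystander: wider, squat glass weighing bottle with knob lid, 43 mm wide, 48 mm tall; origin at the centre of its underside
- beaker: bystander: empty glass beaker, 67 mm by 73 mm, 86 mm tall; origin at the centre of its underside
- bench_timer: bystander: small bench timer with a display, 49 by 60 by 54 mm; origin at the centre of its underside
Mind the look-alikes: they are no part of the job. What is shaped like the part that bears pad_top but black or purple is not meant.

How it is judged:
On the way, in this order (a step that is already met when the one before it is completed fails the run):
1. the cover is drawn out to its stop while the bottle still stands in the box (value of joint cover above 0.097 m and horizontal distance between bottle_mid and dry_box below 0.06 m and z of bottle_mid in the frame of dry_box below 0.05 m), for 0.2 s.
2. the bottle is lifted out clear of the box (z of bottle_mid in the frame of dry_box above 0.1 m), for 0.1 s.
At the end, for the whole second after the job is handed in: the bottle stands upright (within 0.1 rad), at rest and released on the pad, its axis within 14 mm of the pad's centre, and the cover is still drawn out 95 mm or more (horizontal distance between bottle_mid and pad_top below 0.014 m and height (world z) of bottle_mid between 0.032 and 0.038 m and angle between bottle_mid's own z axis and vertical below 0.1 rad and linear speed of bottle below 0.02 m/s and contact force between the fingers and bottle below 0.05 N and value of joint cover above 0.095 m); the robot touches nothing.
It fails at once if the cover is loaded with more than 20 N (contact force between anything else and cover above 20 N).
It fails at once if the bottle is tipped more than 0.5 rad (angle between bottle_mid's own z axis and vertical above 0.5 rad).
It fails at once if the bottle is dropped onto the pad (faster than 0.5 m/s within 60 mm above it) (linear speed of bottle above 0.5 m/s and horizontal distance between bottle_mid and pad_top below 0.04 m and height (world z) of bottle_mid below 0.095 m).
It fails at once if a bystander (wide weighing bottle, beaker or timer) is moved more than 15 mm (distance of any of wide_bottle, beaker, bench_timer from where it was at the start of the episode above 0.015 m).
It also fails if it takes over 58 s, if anything falls off the work surface, if the arm or the gripper's body presses on something with over 40 N, if the wrist force passes 120 N, or if a joint passes its speed limit or range.

## Working session

There is one attempt and no reset: what is moved stays moved. The work goes in short steps, Python scripts to look and compute and a tool call to move; the robot and the scene stay as the last step left them, time stands still between calls to the robot, and variables do not carry over. Pictures are saved under pics/ and viewed, at most 10 in all, crops included, and the job is handed in when it is done.

Besides the shell and the picture viewer there is one more tool, called after ">>>" as name(argument=value, ...) on one line, values as JSON. play_rows: Moves the arm, as the interface text tells. Its arguments: {"type":"object","properties":{"gripper":{"type":"array","items":{"type":"number"}},"dp":{"type":"array","items":{"type":"array","items":{"type":"number","minimum":-1,"maximum":1}}},"twist":{"type":"array","items":{"type":"array","items":{"type":"number","minimum":-1,"maximum":1}}},"squeeze":{"type":"number"}},"required":["gripper","dp","twist"]}

```bash
mkdir -p pics; ls
python3 - <<'E'
from cell import env,cams,models
import cv2,numpy as np
s=env.read_state();print({k:np.round(v,3).tolist() for k,v in s.items()})
ims=[]
for c in("side","top"):
    im=cams.read_camera(c);cv2.imwrite(f"pics/{c}0.png",im)
    for t in("dry_box","cover_top","bottle_mid","pad_top","wide_bottle","beaker","bench_timer"):
        print(c,t,[(np.round(d["location"],3).tolist(),round(d["p"],2)) for d in models.spot_point(c,t)][:4])
E
```

```text
pics
{'clock': 0.0, 'joint_positions': [-0.879, 0.399, 0.045, 1.538, -0.019, 1.207, -0.051], 'joint_velocities': [-0.001, -0.001, 0.0, -0.001, -0.0, 0.0, -0.0], 'tau': [0.0, -47.512, 1.365, -25.422, 0.011, 0.009, -0.0], 'position': [0.462, 0.457, 0.241], 'tool_rot': [-3.14, 0.0, 2.351], 'contact_force': [0.531, 0.56, 0.453], 'wrist_torque': [-0.016, 0.026, 0.017], 'grasp_force': 0.0, 'gripper_width': 0.085}
side dry_box [([0.61, 0.084, 0.008], 0.87), ([0.769, 0.014, 0.0], 0.29)]
side cover_top [([0.602, 0.083, 0.081], 0.91), ([0.61, 0.087, 0.007], 0.66)]
side bottle_mid []
side pad_top [([0.548, -0.1, 0.006], 0.68), ([0.467, -0.218, 0.011], 0.63)]
side wide_bottle [([0.707, -0.14, 0.005], 0.65)]
side beaker [([0.768, 0.013, 0.0], 0.76), ([0.707, -0.142, -0.0], 0.46)]
side bench_timer [([0.766, 0.182, 0.001], 0.73)]
top dry_box [([0.608, 0.085, 0.011], 0.63)]
top cover_top [([0.603, 0.083, 0.085], 0.89)]
top bottle_mid []
top pad_top [([0.468, -0.222, 0.007], 0.75), ([0.437, -0.001, 0.008], 0.64), ([0.546, -0.093, 0.005], 0.6)]
top wide_bottle [([0.601, 0.079, 0.083], 0.64), ([0.709, -0.14, 0.002], 0.6)]
top beaker [([0.766, 0.014, -0.002], 0.97)]
top bench_timer [([0.766, 0.19, 0.001], 0.98)]
```

Run:
```python
from cell import cams
for c in("side","top","wrist"): print(c,cams.camera_params(c))
```

```text
side {'fx': 434.50002801461875, 'fy': 434.50002801461875, 'cx': 261.1624401835709, 'cy': 187.40653951884056, 'view': array([[-0.19935786,  0.97976652, -0.01772008,  0.14517634],
       [-0.41378734, -0.06777597,  0.90784716,  0.17989338],
       [ 0.88827726,  0.18831881,  0.41892665, -1.5887778 ],
       [ 0.        ,  0.        ,  0.        ,  1.        ]])}
top {'fx': 450.4020955267906, 'fy': 450.4020955267906, 'cx': 250.46112664527365, 'cy': 193.55561496472532, 'view': array([[-0.01368405, -0.99987957,  0.0073213 , -0.02080787],
       [ 0.98578418, -0.01226418,  0.16756833, -0.62977781],
       [-0.16745836,  0.00951023,  0.98583328, -1.05336458],
       [ 0.        ,  0.        ,  0.        ,  1.        ]])}
wrist {'fx': 340.59451870134535, 'fy': 340.59451870134535, 'cx': 256.1491689639768, 'cy': 192.11578729752188, 'T_tool_cam': array([[ 1.44952221e-04,  9.53766202e-01,  3.00549513e-01,
         7.58768499e-02],
       [ 9.99999816e-01,  3.88096934e-05, -6.05449552e-04,
         4.36316031e-04],
       [-5.89121554e-04,  3.00549546e-01, -9.53766021e-01,
        -1.31263973e-01],
       [ 0.00000000e+00,  0.00000000e+00,  0.00000000e+00,
         1.00000000e+00]])}
```

View pics/top0.png

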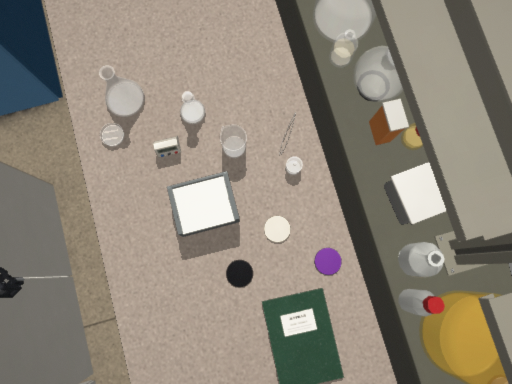

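View pics/side0.png

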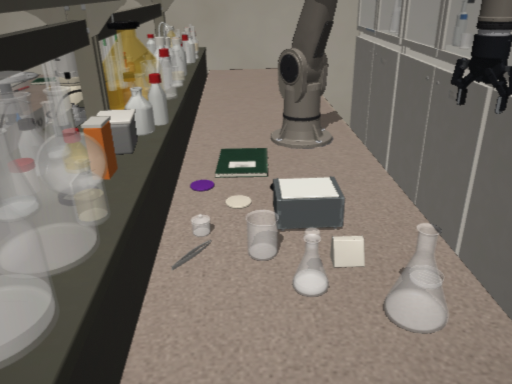

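The top view shows the white-covered grey box at (204,205). Three discs could be the pad: pale at (277,229), black at (240,273) and purple at (328,261). I choose the pale one. For the bottle, the bystander at (294,166) is the wide one, and the target is hidden under the cover. In the side view the box is at (307,203) and the pale pad at (238,202).

```bash
cat > h.py <<'E'
import numpy as np,cv2
from cell import env,cams,models
from scipy.spatial.transform import Rotation as R
def ray(c,uv,z):
    p=cams.camera_params(c);V=np.linalg.inv(p["view"])
    d=V[:3,:3]@np.array([(uv[0]-p["cx"])/p["fx"],-(uv[1]-p["cy"])/p["fy"],-1]);o=V[:3,3]
    return o+d*(z-o[2])/d[2]
def proj(c,X):
    p=cams.camera_params(c);q=p["view"]@np.r_[X,1]
    return np.array([p["cx"]+p["fx"]*q[0]/-q[2],p["cy"]-p["fy"]*q[1]/-q[2]])
def fk():
    s=env.read_state();return s,np.array(s["position"]),R.from_euler("xyz",s["tool_rot"])
def goto(target,yaw=None):
    s,p,r=fk()
    d=r.inv().apply(np.array(target)-p)/0.5
    print("pos",p.round(4),"rot",np.round(s["tool_rot"],4),"dp total",d.round(4))
    if yaw is not None:
        print("twist total",((r.inv()*R.from_euler("xyz",[np.pi,0,yaw])).as_rotvec()/np.pi).round(4))
E
python3 - <<'E'
from h import *
im=cv2.imread("pics/top0.png")
for nm,(x0,y0,x1,y1),thr,z in(("cover",(160,165,250,250),200,.08),("pad",(258,210,297,248),185,.007)):
    g=im[y0:y1,x0:x1].min(2);m=(g>thr).astype(np.uint8)
    cs,_=cv2.findContours(m,0,2);c=max(cs,key=cv2.contourArea).astype(np.float32)+np.float32([x0,y0])
    W=np.array([ray("top",q[0],z)[:2] for q in c],np.float32)
    r=cv2.minAreaRect(W*1000);print(nm,r,cv2.boxPoints(r).round(1).tolist(),c.reshape(-1,2).mean(0))
im2=cv2.imread("pics/side0.png")
cv2.imwrite("pics/crop.png",np.hstack([cv2.resize(im[160:300,160:310],(390,390),interpolation=2),cv2.resize(im2[150:270,180:360],(400,390),interpolation=2)]))
cl=np.arctan2(-.098+0,1)
goto([.605,.083,.16],np.pi)
E
```

```text
cover ((600.1890869140625, 84.61817169189453), (110.31604766845703, 124.78071594238281), 14.089982986450195) [[531.5, 131.6999969482422], [561.9000244140625, 10.699999809265137], [668.9000244140625, 37.5], [638.5, 158.60000610351562]] [202.73404 205.34042]
pad ((547.0091552734375, -94.16657257080078), (63.38457107543945, 63.2949333190918), 89.24241638183594) [[514.9000244140625, -125.4000015258789], [578.2000122070312, -126.30000305175781], [579.0999755859375, -62.900001525878906], [515.7999877929688, -62.099998474121094]] [276.07895 227.60527]
pos [0.4621 0.4572 0.2424] rot [3.1414e+00 1.0000e-04 2.3508e+00] dp total [-0.7329 -0.3232  0.1648]
twist total [ 1.000e-04  0.000e+00 -2.517e-01]
```

View pics/crop.png

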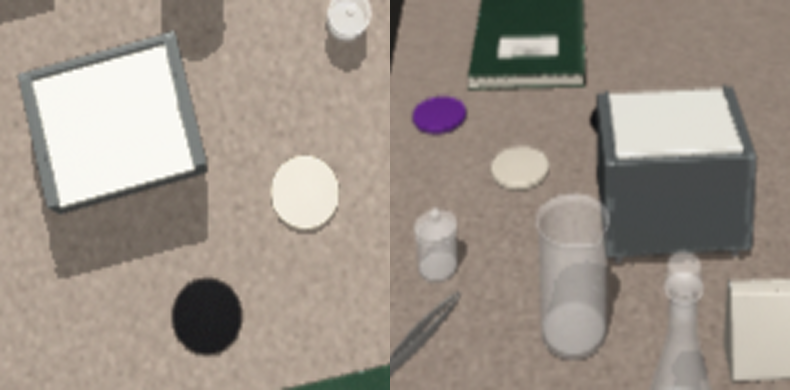

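The crop confirms the pale disc is a round ceramic-looking pad, centred near top pixel (277,228), and the box is turned about +14°. I'll rotate the tool to line up with the box, shut the fingers, then move over the cover.

>>> play_rows(gripper=[1,1,1,1,1,1,1,1], dp=[[0,0,0],[0,0,0],[0,0,0],[0,0,0],[0,0,0],[0,0,0],[0,0,0],[0,0,0]], twist=[[0,0,-0.0395],[0,0,-0.0395],[0,0,-0.0395],[0,0,-0.0395],[0,0,-0.0395],[0,0,-0.0395],[0,0,-0.0395],[0,0,-0.0395]], squeeze=20)

```text
clock: 1.47
position: [0.4621, 0.4571, 0.2424]
tool_rot: [3.142, 0.0, -2.933]
contact_force: [0.5, -0.2, -0.4]
gripper_width: 0.0001
grasp_force: 0.0
```

```bash
python3 -c "
from h import *
goto([.612,.086,.16],3.388)"
```

```text
pos [0.4621 0.4571 0.2424] rot [ 3.1416e+00  1.0000e-04 -2.9335e+00] dp total [-0.1399 -0.7882  0.1647]
twist total [ 0.      0.     -0.0122]
```

>>> play_rows(gripper=[1,1,1,1,1,1,1,1], dp=[[-0.014,-0.079,0.01],[-0.014,-0.079,0.01],[-0.014,-0.079,0.01],[-0.014,-0.079,0.01],[-0.014,-0.079,0.01],[-0.014,-0.079,0.01],[-0.014,-0.079,0.01],[-0.014,-0.079,0.01]], twist=[[0,0,0],[0,0,0],[0,0,0],[0,0,0],[0,0,0],[0,0,0],[0,0,0],[0,0,0]])

```text
clock: 2.13
position: [0.5809, 0.157, 0.2024]
tool_rot: [3.141, 0.001, -2.939]
contact_force: [0.2, 0.3, -0.8]
gripper_width: -0.0001
grasp_force: 0.0
```

>>> play_rows(gripper=[1,1,1,1,1,1], dp=[[-0.014,-0.079,0.04],[-0.014,-0.079,0.04],[0,0,0.06],[0,0,0.06],[0,0,0],[0,0,0]], twist=[[0,0,0],[0,0,0],[0,0,-0.0122],[0,0,0],[0,0,0],[0,0,0]])

```text
clock: 2.63
position: [0.6066, 0.0896, 0.104]
tool_rot: [3.141, -0.004, -2.901]
contact_force: [0.2, 0.5, -0.1]
gripper_width: -0.0
grasp_force: 0.0
```

```bash
python3 -c "
from h import *
goto([.612,.086,.11],3.388)
cv2.imwrite('pics/w1.png',cams.read_camera('wrist'))
cv2.imwrite('pics/s1.png',cv2.resize(cams.read_camera('side')[100:240,220:400],(720,560)))
print(env.read_state()['contact_force'])"
```

```text
pos [0.6066 0.0896 0.104 ] rot [ 3.1411 -0.0036 -2.901 ] dp total [-0.0087 -0.0095 -0.0121]
twist total [ 0.0002 -0.0011 -0.0019]
[ 1.20477132 -0.45083772  0.79082971]
```

View pics/w1.png

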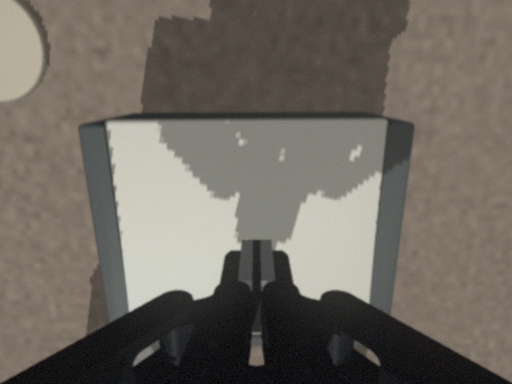

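The wrist view shows the tool square with the box. The front edge of the cover is along row 120, and the fingertip is over the cover near (257,245) and below. I'll descend until it touches.

>>> play_rows(gripper=[1,1,1,1], dp=[[-0.01,-0.004,0.004],[0,0,0.008],[0,0,0],[0,0,0]], twist=[[0,0.0,-0.0019],[0,0,0],[0,0,0],[0,0,0]])

```text
clock: 3.07
position: [0.6134, 0.089, 0.0996]
tool_rot: [3.142, 0.001, -2.895]
contact_force: [0.6, -0.3, 0.2]
gripper_width: -0.0001
grasp_force: 0.0
```

>>> play_rows(gripper=[1,1,1], dp=[[0,0,0.002],[0,0,0],[0,0,0]], twist=[[0,0,0],[0,0,0],[0,0,0]])

```text
clock: 3.32
position: [0.6131, 0.0887, 0.0982]
tool_rot: [3.142, -0.0, -2.895]
contact_force: [0.5, 0.2, -1.3]
gripper_width: -0.0001
grasp_force: 0.0
```

>>> play_rows(gripper=[1,1,1], dp=[[0,0,0],[0,0,0],[0,0,0]], twist=[[0,0,0],[0,0,0],[0,0,0]])

```text
clock: 3.57
position: [0.6132, 0.0887, 0.0982]
tool_rot: [3.142, 0.0, -2.895]
contact_force: [-0.2, -0.1, 0.5]
gripper_width: 0.0002
grasp_force: 0.0
```

>>> play_rows(gripper=[1,1,1], dp=[[0,0,0.002],[0,0,0],[0,0,0]], twist=[[0,0,0],[0,0,0],[0,0,0]])

```text
clock: 3.82
position: [0.6131, 0.0887, 0.0971]
tool_rot: [3.142, -0.0, -2.895]
contact_force: [0.8, -0.9, -0.8]
gripper_width: -0.0002
grasp_force: 0.0
```

>>> play_rows(gripper=[1,1,1], dp=[[0,0,0.002],[0,0,0],[0,0,0]], twist=[[0,0,0],[0,0,0],[0,0,0]])

```text
clock: 4.07
position: [0.6131, 0.0887, 0.0961]
tool_rot: [3.142, -0.0, -2.895]
contact_force: [0.6, -0.1, -0.6]
gripper_width: 0.0003
grasp_force: 0.0
```

>>> play_rows(gripper=[1,1,1], dp=[[0,0,0.002],[0,0,0],[0,0,0]], twist=[[0,0,0],[0,0,0],[0,0,0]])

```text
clock: 4.32
position: [0.6133, 0.0888, 0.0952]
tool_rot: [3.142, 0.0, -2.895]
contact_force: [-0.4, -0.3, -0.2]
gripper_width: -0.0001
grasp_force: 0.1
```

>>> play_rows(gripper=[1,1,1], dp=[[0,0,0.0015],[0,0,0],[0,0,0]], twist=[[0,0,0],[0,0,0],[0,0,0]])

```text
clock: 4.57
position: [0.6134, 0.0888, 0.0948]
tool_rot: [3.142, 0.001, -2.895]
contact_force: [-0.1, 0.4, 3.2]
gripper_width: 0.0001
grasp_force: 1.6
```

>>> play_rows(gripper=[1,1,1], dp=[[0,0,0.001],[0,0,0],[0,0,0]], twist=[[0,0,0],[0,0,0],[0,0,0]])

```text
clock: 4.82
position: [0.6134, 0.0888, 0.0945]
tool_rot: [3.142, 0.001, -2.895]
contact_force: [-1.3, -0.9, 5.5]
gripper_width: 0.0001
grasp_force: 2.8
```

>>> play_rows(gripper=[1,1,1], dp=[[0,0,0.001],[0,0,0],[0,0,0]], twist=[[0,0,0],[0,0,0],[0,0,0]])

```text
clock: 5.07
position: [0.6134, 0.0888, 0.0943]
tool_rot: [3.142, 0.001, -2.895]
contact_force: [-2.2, -0.3, 7.0]
gripper_width: 0.0001
grasp_force: 3.6
```

>>> play_rows(gripper=[1,1,1,1], dp=[[0,0,0.002],[0,0,0.001],[0,0,0],[0,0,0]], twist=[[0,0,0],[0,0,0],[0,0,0],[0,0,0]])

```text
clock: 5.4
position: [0.6135, 0.0888, 0.0938]
tool_rot: [3.141, 0.001, -2.896]
contact_force: [-4.6, -0.1, 11.7]
gripper_width: 0.0002
grasp_force: 6.1
```

```bash
python3 -c "
from h import *
s=env.read_state();print(s['contact_force'],s['grasp_force'],s['position'])"
```

```text
[-4.60398065 -0.14037122 11.67421716] 6.0955962259322405 [0.61345846 0.08877406 0.09378448]
```

>>> play_rows(gripper=[1,1,1,1,1,1], dp=[[0.004,0,0],[0.004,0,0],[0.004,0,0],[0.004,0,0],[0,0,0],[0,0,0]], twist=[[0,0,0],[0,0,0],[0,0,0],[0,0,0],[0,0,0],[0,0,0]])

```text
clock: 5.9
position: [0.6092, 0.0878, 0.0943]
tool_rot: [-3.141, 0.009, -2.895]
contact_force: [2.4, 1.1, 5.9]
gripper_width: -0.0
grasp_force: 3.2
```

>>> play_rows(gripper=[1,1,1,1], dp=[[0,0,0.0025],[0,0,0.002],[0,0,0],[0,0,0]], twist=[[0,0,0],[0,0,0],[0,0,0],[0,0,0]])

```text
clock: 6.23
position: [0.6093, 0.0878, 0.0934]
tool_rot: [-3.142, 0.009, -2.895]
contact_force: [-0.5, 0.6, 14.7]
gripper_width: 0.0002
grasp_force: 7.1
```

>>> play_rows(gripper=[1,1,1,1,1], dp=[[0.003,0,0],[0.003,0,0],[0.003,0,0],[0.003,0,0],[0,0,0]], twist=[[0,0,0],[0,0,0],[0,0,0],[0,0,0],[0,0,0]])

```text
clock: 6.65
position: [0.6052, 0.0868, 0.0936]
tool_rot: [-3.141, 0.014, -2.895]
contact_force: [4.4, 1.3, 11.1]
gripper_width: -0.0004
grasp_force: 5.4
```

>>> play_rows(gripper=[1,1,1,1,1], dp=[[0.004,0,0.001],[0.004,0,0],[0.004,0,0],[0.004,0,0],[0,0,0]], twist=[[0,0,0],[0,0,0],[0,0,0],[0,0,0],[0,0,0]])

```text
clock: 7.07
position: [0.5975, 0.0849, 0.0932]
tool_rot: [-3.141, 0.014, -2.895]
contact_force: [3.4, 1.0, 12.3]
gripper_width: -0.0002
grasp_force: 5.8
```

```bash
python3 -c "
from h import *
im=cams.read_camera('wrist');cv2.imwrite('pics/w2.png',im);print(env.read_state()['contact_force'])
a=cv2.imread('pics/w1.png');cv2.imwrite('pics/w12.png',np.hstack([a[60:260,60:430],im[60:260,60:430]]))"
```

```text
[ 4.12555612  1.45021404 12.57405576]
```

View pics/w12.png

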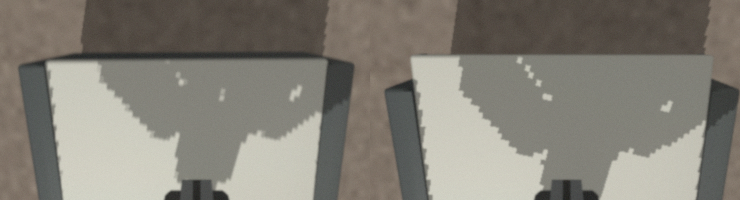

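The right half, taken now, shows the white cover projecting beyond the side walls (their front corner is at row 90). Its front edge has stayed with the tool, so the cover is moving without slip.

>>> play_rows(gripper=[1,1,1,1,1], dp=[[0.005,0,0],[0.005,0,0],[0.005,0,0],[0.005,0,0],[0.005,0,0]], twist=[[0,0,0],[0,0,0],[0,0,0],[0,0,0],[0,0,0]])

```text
clock: 7.53
position: [0.5857, 0.0819, 0.0929]
tool_rot: [-3.141, 0.014, -2.895]
contact_force: [4.8, 2.0, 9.8]
gripper_width: 0.0001
grasp_force: 5.0
```

>>> play_rows(gripper=[1,1,1,1,1], dp=[[0.005,0,0.001],[0.005,0,0.0005],[0.005,0,0.0005],[0.005,0,0],[0.005,0,0]], twist=[[0,0,0],[0,0,0],[0,0,0],[0,0,0],[0,0,0]])

```text
clock: 7.95
position: [0.574, 0.079, 0.0923]
tool_rot: [-3.141, 0.015, -2.895]
contact_force: [4.8, 1.3, 12.5]
gripper_width: 0.0003
grasp_force: 5.8
```

>>> play_rows(gripper=[1,1,1,1,1], dp=[[0.005,0,0.0005],[0.005,0,0],[0.005,0,0.0005],[0.005,0,0],[0.005,0,0.0003]], twist=[[0,0,0],[0,0,0],[0,0,0],[0,0,0],[0,0,0]])

```text
clock: 8.37
position: [0.5621, 0.076, 0.0917]
tool_rot: [-3.141, 0.015, -2.895]
contact_force: [4.1, 1.3, 12.7]
gripper_width: -0.0004
grasp_force: 6.4
```

>>> play_rows(gripper=[1,1,1,1,1], dp=[[0.005,0,0.0005],[0.005,0,0],[0.005,0,0.0005],[0.005,0,0],[0.005,0,0.0003]], twist=[[0,0,0],[0,0,0],[0,0,0],[0,0,0],[0,0,0]])

```text
clock: 8.78
position: [0.5502, 0.073, 0.0912]
tool_rot: [-3.141, 0.016, -2.895]
contact_force: [4.4, 0.4, 13.6]
gripper_width: 0.0001
grasp_force: 6.8
```

>>> play_rows(gripper=[1,1,1,1,1], dp=[[0.005,0,0],[0.005,0,0.0003],[0.005,0,0],[0.005,0,0.0003],[0.005,0,0]], twist=[[0,0,0],[0,0,0],[0,0,0],[0,0,0],[0,0,0]])

```text
clock: 9.2
position: [0.5381, 0.0699, 0.0908]
tool_rot: [-3.141, 0.016, -2.895]
contact_force: [4.5, 0.6, 12.7]
gripper_width: -0.0001
grasp_force: 6.6
```

>>> play_rows(gripper=[1,1,1,1,1], dp=[[0.005,0,0],[0.005,0,0.0005],[0.005,0,0],[0.005,0,0.0005],[0.005,0,0]], twist=[[0,0,0],[0,0,0],[0,0,0],[0,0,0],[0,0,0]])

```text
clock: 9.62
position: [0.5261, 0.0669, 0.0903]
tool_rot: [-3.141, 0.016, -2.895]
contact_force: [4.4, 1.7, 13.9]
gripper_width: -0.0
grasp_force: 6.8
```

```bash
python3 -c "
from h import *
im=cams.read_camera('top');cv2.imwrite('pics/t2.png',im[150:290,150:310])
for c in('top','side'):
  if c=='side': cams.read_camera(c)
  print([(np.round(d['location'],3),d['p']) for d in models.spot_point(c,'cover_top')])
  print([(np.round(d['location'],3),d['p']) for d in models.spot_point(c,'bottle_mid')])
x0,y0=150,200;g=im[y0:290,x0:250].min(2);ys,xs=np.where(g>170);print(ys.max()+y0,xs[ys==ys.max()]+x0, ray('top',(xs[ys==ys.max()].mean()+x0,ys.max()+y0),.08))
"
```

```text
[(array([0.518, 0.061, 0.078]), 0.97)]
[]
[(array([0.516, 0.063, 0.076]), 0.91), (array([ 0.546, -0.1  ,  0.008]), 0.52)]
[(array([0.596, 0.102, 0.041]), 0.56)]
259 [226 227 228] [0.47040177 0.02819438 0.08      ]
```

>>> play_rows(gripper=[1,1,1,1], dp=[[0.005,0,0],[0.005,0,0.0003],[0.005,0,0],[0.005,0,0]], twist=[[0,0,0],[0,0,0],[0,0,0],[0,0,0]])

```text
clock: 10.25
position: [0.5163, 0.0644, 0.09]
tool_rot: [-3.141, 0.016, -2.895]
contact_force: [4.5, 1.7, 12.8]
gripper_width: -0.0002
grasp_force: 6.6
```

>>> play_rows(gripper=[1,1,1], dp=[[0.003,0,0],[0.003,0,0],[0,0,0]], twist=[[0,0,0],[0,0,0],[0,0,0]])

```text
clock: 10.5
position: [0.5136, 0.0638, 0.0899]
tool_rot: [-3.141, 0.016, -2.895]
contact_force: [5.1, 1.7, 13.0]
gripper_width: -0.0003
grasp_force: 6.2
```

>>> play_rows(gripper=[1,1,1], dp=[[0.003,0,0],[0.003,0,0],[0,0,0]], twist=[[0,0,0],[0,0,0],[0,0,0]])

```text
clock: 10.75
position: [0.5115, 0.0632, 0.09]
tool_rot: [-3.141, 0.018, -2.895]
contact_force: [6.8, 1.3, 11.2]
gripper_width: 0.0001
grasp_force: 5.5
```

>>> play_rows(gripper=[1,1,1], dp=[[0.003,0,0],[0.003,0,0],[0,0,0]], twist=[[0,0,0],[0,0,0],[0,0,0]])

```text
clock: 11.0
position: [0.5085, 0.0625, 0.0899]
tool_rot: [-3.141, 0.018, -2.895]
contact_force: [6.9, 1.8, 11.6]
gripper_width: -0.0003
grasp_force: 5.4
```

The horizontal force jumped to about 7 N and the finger then slid, so the cover looks to be at its stop. I'll lift off and check.

>>> play_rows(gripper=[1,1,0.2,0.2,0.2,0.2], dp=[[0,0,-0.01],[0,0,-0.06],[-0.04,0,-0.07],[-0.04,0,-0.07],[-0.04,0,-0.06],[0,0,0]], twist=[[0,0,0],[0,0,0],[0,0,0],[0,0,0],[0,0,0],[0,0,0]])

```text
clock: 11.5
position: [0.5654, 0.0769, 0.2275]
tool_rot: [-3.141, 0.015, -2.895]
contact_force: [1.0, 0.1, -0.3]
gripper_width: 0.0343
grasp_force: 0.0
```

```bash
python3 -c "
from h import *
im={}
for c in('top','side','wrist'):
  s=env.read_state()
  im[c]=cams.read_camera(c)
  for t in('cover_top','bottle_mid','dry_box','pad_top'): print(c,t,[(np.round(d['location'],3).tolist(),round(d['p'],2)) for d in models.spot_point(c,t)])
print(s['position'],s['tool_rot'],s['gripper_width'])
cv2.imwrite('pics/w3.png',im['wrist']);cv2.imwrite('pics/t3.png',im['top'])
v=np.hstack([im['wrist'][:, 100:412],cv2.resize(im['top'][160:290,160:310],(443,384),interpolation=2)]);cv2.imwrite('pics/v3.png',v)
"
```

```text
top cover_top [([0.503, 0.056, 0.08], 0.88)]
top bottle_mid []
top dry_box [([0.609, 0.08, 0.012], 0.69)]
top pad_top [([0.468, -0.222, 0.006], 0.88), ([0.544, -0.093, 0.007], 0.68), ([0.437, -0.004, 0.008], 0.58)]
side cover_top [([0.506, 0.06, 0.078], 0.68)]
side bottle_mid [([0.596, 0.104, 0.041], 0.64)]
side dry_box [([0.612, 0.086, 0.007], 0.67), ([0.766, 0.185, -0.003], 0.16)]
side pad_top [([0.547, -0.101, 0.007], 0.75), ([0.466, -0.222, 0.01], 0.48)]
wrist cover_top [([0.503, 0.054, 0.085], 0.63)]
wrist bottle_mid [([0.596, 0.097, 0.043], 0.71)]
wrist dry_box [([0.765, 0.185, 0.001], 0.45)]
wrist pad_top [([0.55, -0.099, 0.007], 0.88), ([0.445, 0.001, 0.008], 0.82)]
[0.55817004 0.07489392 0.22008335] [ 3.14147915e+00 -1.54376843e-03 -2.89538990e+00] 0.034187403258094294
```

View pics/v3.png

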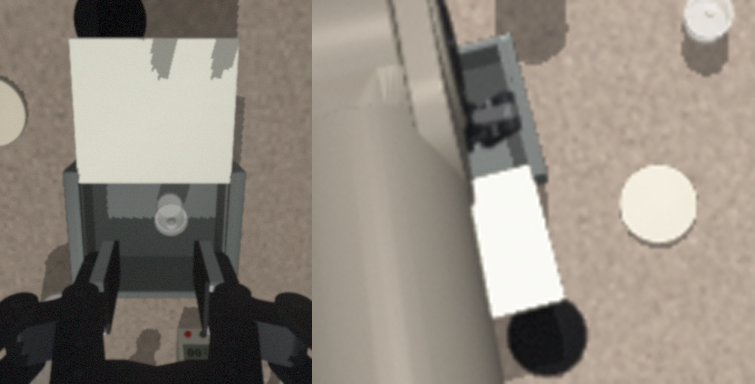

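The wrist view on the left shows the bottle standing in the open well, with its knob at about (271,215) full-frame. The cover's rear edge is on row 183, just inside the box front at about row 170. I'll measure the opening and the bottle numerically.

```bash
python3 -c "
from h import *
p=cams.camera_params('wrist');T=p['T_tool_cam'];pos=np.array([0.55817,0.07489,0.22008]);Rt=R.from_euler('xyz',[3.14148,-.00154,-2.89539]).as_matrix()
def wr(u,v,z):
  d=T[:3,:3]@np.array([(u-p['cx'])/p['fx'],-(v-p['cy'])/p['fy'],-1]);d=Rt@d;o=pos+Rt@T[:3,3]
  return o+d*(z-o[2])/d[2]
bx=np.array([np.cos(.246),np.sin(.246)])
im=cv2.imread('pics/w3.png')
g=im.min(2).astype(int)
for u in(200,240,300): 
  col=g[:,u];print(u,[ (v,col[v],col[v+2]) for v in range(20,330) if abs(col[v+2]-col[v])>35])
print('left wall col 172',g[150:190,172].tolist()); print('right col 338',g[150:190,338].tolist())
for nm,u,v,z in(('coverfront',255,38,.081),('coverrear',255,183,.083),('backwall outer',255,297,.0835),('cornerL',166,172,.0835),('cornerR',344,172,.0835),('knob',272,213,.068),('lid',271,218,.06)):
  w=wr(u,v,z);print(nm,w.round(4),'bx',(w[:2]@bx).round(4),'by',w[:2]@[-bx[1],bx[0]])
"
```

```text
200 [(35, np.int64(13), np.int64(80)), (36, np.int64(31), np.int64(135)), (37, np.int64(80), np.int64(177)), (38, np.int64(135), np.int64(197)), (181, np.int64(197), np.int64(134)), (182, np.int64(178), np.int64(84)), (183, np.int64(134), np.int64(62)), (290, np.int64(84), np.int64(46)), (291, np.int64(70), np.int64(27))]
240 [(35, np.int64(3), np.int64(71)), (36, np.int64(34), np.int64(115)), (37, np.int64(71), np.int64(160)), (38, np.int64(115), np.int64(192)), (39, np.int64(160), np.int64(198)), (181, np.int64(193), np.int64(148)), (182, np.int64(180), np.int64(113)), (183, np.int64(148), np.int64(105))]
300 [(36, np.int64(75), np.int64(139)), (37, np.int64(94), np.int64(176)), (38, np.int64(139), np.int64(196)), (181, np.int64(192), np.int64(148)), (182, np.int64(179), np.int64(112)), (183, np.int64(148), np.int64(103))]
left wall col 172 [111, 111, 110, 108, 108, 104, 108, 112, 111, 115, 113, 106, 94, 71, 57, 49, 49, 46, 51, 48, 56, 66, 76, 91, 98, 98, 101, 97, 96, 100, 98, 99, 99, 100, 99, 98, 98, 98, 101, 99]
right col 338 [84, 80, 85, 82, 82, 81, 79, 79, 81, 80, 82, 81, 82, 79, 74, 67, 62, 60, 61, 61, 59, 72, 81, 94, 96, 98, 99, 96, 100, 96, 100, 100, 97, 96, 94, 96, 99, 95, 94, 96]
coverfront [0.4532 0.0471 0.081 ] bx 0.451 by -0.06468663159840378
coverrear [0.5592 0.0736 0.083 ] bx 0.5603 by -0.06475041631506939
backwall outer [0.6639 0.0999 0.0835] bx 0.6682 by -0.06481961557461079
cornerL [0.5676 0.0015 0.0835] bx 0.5509 by -0.136801616030771
cornerR [0.5325 0.1412 0.0835] bx 0.5508 by 0.00727995621391539
knob [0.5865 0.096  0.068 ] bx 0.5922 by -0.04971911503996857
lid [0.5944 0.0975 0.06  ] bx 0.6002 by -0.05017657495222975
```

```bash
python3 -c "
import cv2
im=cv2.imread('pics/w3.png');cv2.imwrite('pics/w3c.png',cv2.resize(im[150:310,160:360],(800,640))[:600])"
```

```text
(no output)
```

View pics/w3c.png

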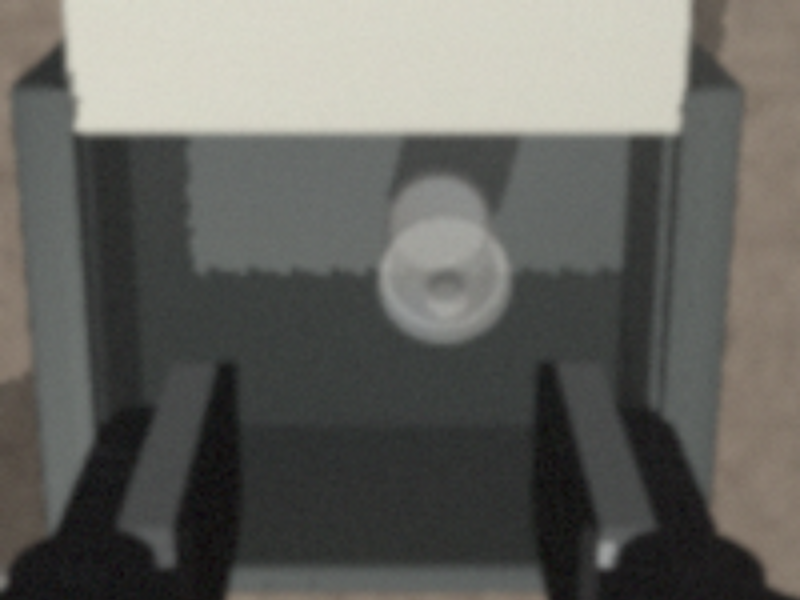

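The crop shows the bottle with its lid ring centred near (271,220) full-frame, clear of the walls. The cover's travel comes out at about 100 mm, and the force signature also says it is at the stop. I'll now go above the bottle.

```bash
python3 -c "
from h import *
goto([.596,.099,.15],.246+np.pi)"
```

```text
pos [0.5588 0.0751 0.2208] rot [ 3.1415 -0.     -2.8953] dp total [-0.0838  0.0283  0.1417]
twist total [ 0.     -0.      0.0001]
```

>>> play_rows(gripper=[-0.18,-0.18,-0.18,-0.18,-0.18,-0.18], dp=[[-0.04,0.014,0.03],[-0.044,0.014,0.03],[0,0,0.04],[0,0,0.042],[0,0,0],[0,0,0]], twist=[[0,0,0],[0,0,0],[0,0,0],[0,0,0],[0,0,0],[0,0,0]])

```text
clock: 12.75
position: [0.5953, 0.0987, 0.149]
tool_rot: [3.142, -0.003, -2.895]
contact_force: [-0.1, 0.2, -0.5]
gripper_width: 0.0506
grasp_force: 0.0
```

```bash
python3 -c "
from h import *
goto([.596,.099,.034],.246+np.pi)
im=cams.read_camera('wrist')
print([(np.round(d['location'],3).tolist(),round(d['p'],2)) for d in models.spot_point('wrist','bottle_mid')],env.read_state()['gripper_width'])
cv2.imwrite('pics/w4.png',im)"
```

```text
pos [0.5953 0.0987 0.149 ] rot [ 3.1415e+00 -2.7000e-03 -2.8954e+00] dp total [-0.0021  0.0003  0.23  ]
twist total [ 0.     -0.0009  0.0001]
[([0.594, 0.091, 0.044], 0.6)] 0.05020798910727291
```

View pics/w4.png

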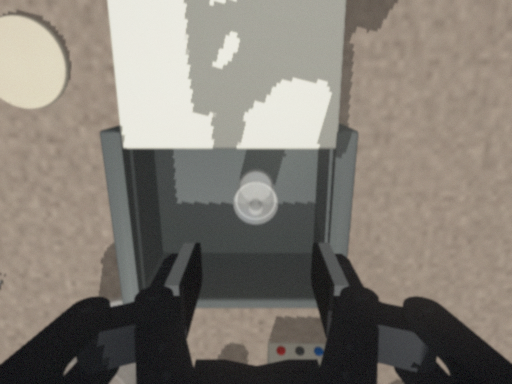

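The bottle's lid ring is at (255,203), midway between the fingers, which are centred at about column 257. I'll check the fore-aft position from this pixel.

```bash
python3 -c "
from h import *
p=cams.camera_params('wrist');T=p['T_tool_cam'];s,pos,r=fk();Rt=r.as_matrix()
for u,v,z in((255.5,203,.061),(255.5,207,.068),(257,183,.0165)):
  d=Rt@T[:3,:3]@np.array([(u-p['cx'])/p['fx'],-(v-p['cy'])/p['fy'],-1]);o=pos+Rt@T[:3,3]
  w=o+d*(z-o[2])/d[2];print(w.round(4),(Rt.T@(w-pos)).round(4))
"
```

```text
[0.5992 0.0985 0.061 ] [-0.0018 -0.0009  0.0903]
[0.5996 0.0986 0.068 ] [-0.0022 -0.0009  0.0833]
[0.5975 0.0991 0.0165] [-0.0002  0.0002  0.1348]
```

>>> play_rows(gripper=[-0.18,-0.18,-0.18,-0.18,-0.18,-0.18], dp=[[-0.005,0,0.02],[0,0,0.04],[0,0,0.04],[0,0,0.04],[0,0,0.04],[0,0,0]], twist=[[0,0,0],[0,0,0],[0,0,0],[0,0,0],[0,0,0],[0,0,0]])

```text
clock: 13.35
position: [0.5962, 0.099, 0.0566]
tool_rot: [3.141, -0.006, -2.895]
contact_force: [-0.2, 0.4, 0.3]
gripper_width: 0.0504
grasp_force: 0.0
```

>>> play_rows(gripper=[-0.18,-0.18,-0.18,-0.18,-0.18], dp=[[0,0,0.02],[0,0,0.015],[0,0,0.01],[0,0,0],[0,0,0]], twist=[[0,0,0],[0,0,0],[0,0,0],[0,0,0],[0,0,0]])

```text
clock: 13.77
position: [0.6006, 0.1001, 0.0475]
tool_rot: [3.14, 0.004, -2.895]
contact_force: [-20.8, -6.3, 53.2]
gripper_width: 0.0506
grasp_force: 23.4
```

Unexpected contact, so I'll back off upward.

>>> play_rows(gripper=[-0.18,-0.18,-0.18,-0.18], dp=[[0,0,-0.03],[0,0,-0.02],[0,0,0],[0,0,0]], twist=[[0,0,0],[0,0,0],[0,0,0],[0,0,0]])

```text
clock: 14.1
position: [0.5995, 0.0997, 0.0631]
tool_rot: [-3.142, 0.002, -2.895]
contact_force: [-0.6, -0.9, -0.5]
gripper_width: 0.0504
grasp_force: 0.0
```

```bash
python3 -c "
from h import *
print(env.read_state())
im=cams.read_camera('wrist');s=cams.read_camera('side')
print([(np.round(d['location'],3).tolist(),round(d['p'],2)) for d in models.spot_point('side','bottle_mid')])
print([(np.round(d['location'],3).tolist(),round(d['p'],2)) for d in models.spot_point('side','cover_top')])
cv2.imwrite('pics/v5.png',np.hstack([im[:,80:440],cv2.resize(s[130:250,240:370],(416,384),interpolation=2)]))"
```

```text
{'clock': 14.1, 'joint_positions': array([-0.22968263,  0.5086086 , -0.0072152 ,  1.80645419,  0.00483165,
        0.82424686,  1.57782958]), 'joint_velocities': array([-5.17431238e-04,  2.71539732e-02, -3.60931448e-03,  2.40562536e-02,
       -9.61302173e-05,  5.29248631e-03, -6.48613958e-04]), 'tau': array([ 3.95190844e-02, -4.93139756e+01,  1.06876239e+00, -2.07212162e+01,
        1.31006562e-02, -3.71773727e-02,  1.84279988e-04]), 'position': array([0.59946281, 0.09968775, 0.06307302]), 'tool_rot': array([-3.14153585e+00,  2.29941684e-03, -2.89530164e+00]), 'contact_force': array([-0.60157667, -0.85478764, -0.45213371]), 'wrist_torque': array([-0.02158276,  0.05285076, -0.0197803 ]), 'grasp_force': 0.0, 'gripper_width': 0.050420708529698766}
[([0.598, 0.106, 0.041], 0.63)]
[([0.504, 0.057, 0.078], 0.57)]
```

View pics/v5.png

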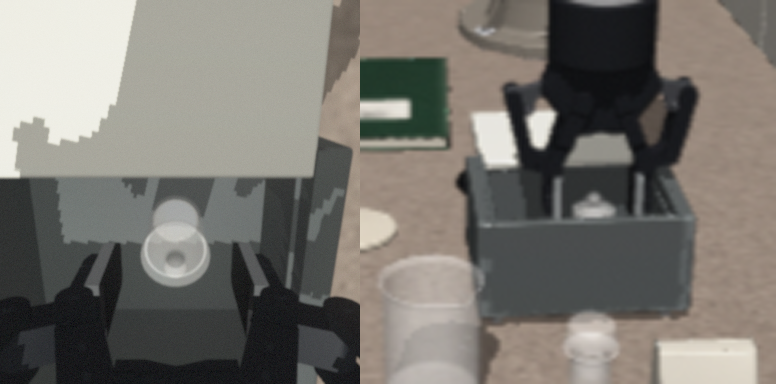

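Side view: the fingers straddle the bottle, but the gripper's wide knuckle, at about (680,150) in the crop, comes down onto the right side wall. That was the contact, and neither the bottle nor the cover moved. I'll stop higher and grip the 31 mm lid band, which the pads would meet first in any case.

>>> play_rows(gripper=[0.05,0.05,0.05,0.05,0.05,0.05], dp=[[0,0,0],[0,0,0],[0,0,0.01],[0,0,0.01],[0,0,0],[0,0,0]], twist=[[0,0,0],[0,0,0],[0,0,0],[0,0,0],[0,0,0],[0,0,0]])

```text
clock: 14.8
position: [0.5981, 0.0994, 0.0516]
tool_rot: [3.142, -0.001, -2.895]
contact_force: [0.5, 0.0, -0.5]
gripper_width: 0.0408
grasp_force: 0.0
```

>>> play_rows(gripper=[0.05,0.05,0.05], dp=[[0,0,0.003],[0,0,0],[0,0,0]], twist=[[0,0,0],[0,0,0],[0,0,0]])

```text
clock: 15.05
position: [0.5987, 0.0995, 0.0509]
tool_rot: [3.142, 0.0, -2.895]
contact_force: [-0.5, 0.1, -0.4]
gripper_width: 0.0404
grasp_force: 0.0
```

>>> play_rows(gripper=[0.15,0.2,0.25,0.3,0.4,0.5,0.5,0.5], dp=[[0,0,0],[0,0,0],[0,0,0],[0,0,0],[0,0,0],[0,0,0],[0,0,0],[0,0,0]], twist=[[0,0,0],[0,0,0],[0,0,0],[0,0,0],[0,0,0],[0,0,0],[0,0,0],[0,0,0]], squeeze=22)

```text
clock: 15.72
position: [0.5988, 0.0995, 0.0511]
tool_rot: [-3.142, 0.0, -2.895]
contact_force: [-0.7, -0.6, 2.0]
gripper_width: 0.0303
grasp_force: 21.7
```

>>> play_rows(gripper=[0.5,0.5,0.5,0.5], dp=[[0,0,-0.01],[0,0,-0.02],[0,0,-0.02],[0,0,0]], twist=[[0,0,0],[0,0,0],[0,0,0],[0,0,0]])

```text
clock: 16.05
position: [0.6005, 0.1, 0.0787]
tool_rot: [3.142, 0.005, -2.895]
contact_force: [0.6, -0.1, 0.7]
gripper_width: 0.0308
grasp_force: 21.8
```

```bash
python3 -c "
from h import *
im=cams.read_camera('wrist');s=cams.read_camera('side')
print([(np.round(d['location'],3).tolist(),round(d['p'],2)) for d in models.spot_point('side','bottle_mid')])
cv2.imwrite('pics/v6.png',np.hstack([im[100:,100:412],cv2.resize(s[130:250,240:370],(416,284),interpolation=2)]))"
```

```text
[([0.595, 0.103, 0.069], 0.62)]
```

View pics/v6.png

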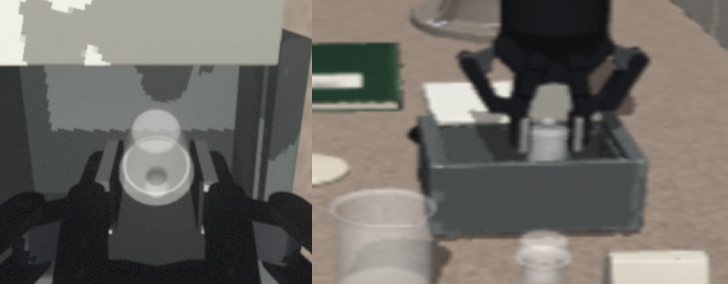

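The bottle is gripped by the lid and has lifted straight: it is between the pads at (157,170) in the left half, and upright at (548,140) in the right half. I'll lift clear and carry it over to the pad.

>>> play_rows(gripper=[0.5,0.5,0.5,0.5,0.5,0.5], dp=[[0,0,-0.03],[0,0,-0.04],[0,0,-0.04],[0,0,-0.04],[0,0,-0.02],[0,0,0]], twist=[[0,0,0],[0,0,0],[0,0,0],[0,0,0],[0,0,0],[0,0,0]])

```text
clock: 16.7
position: [0.6001, 0.0999, 0.1632]
tool_rot: [-3.142, 0.005, -2.895]
contact_force: [0.3, 0.5, -0.3]
gripper_width: 0.03
grasp_force: 21.9
```

>>> play_rows(gripper=[0.5,0.5,0.5,0.5,0.5,0.5,0.5,0.5], dp=[[0.015,-0.03,0],[0.03,-0.054,0],[0.033,-0.06,0],[0.033,-0.06,0],[0.033,-0.06,0],[0.03,-0.054,0],[0.02,-0.036,0],[0,0,0]], twist=[[0,0,0],[0,0,0],[0,0,0],[0,0,0],[0,0,0],[0,0,0],[0,0,0],[0,0,0]])

```text
clock: 17.37
position: [0.5447, -0.1024, 0.1592]
tool_rot: [-3.139, -0.005, -2.904]
contact_force: [-0.6, -0.3, -0.5]
gripper_width: 0.0303
grasp_force: 21.9
```

```bash
python3 -c "
from h import *
goto([.547,-.096,.0421],.246+np.pi)
p=cams.camera_params('wrist');T=p['T_tool_cam'];s,pos,r=fk();Rt=r.as_matrix()
im=cams.read_camera('wrist');cv2.imwrite('pics/w7.png',im)
for c in('wrist','side','top'):
  if c!='wrist': cams.read_camera(c)
  for t in('pad_top','bottle_mid'): print(c,t,[(np.round(d['location'],3).tolist(),round(d['p'],2)) for d in models.spot_point(c,t)])
def w(u,v,z):
  d=Rt@T[:3,:3]@np.array([(u-p['cx'])/p['fx'],-(v-p['cy'])/p['fy'],-1]);o=pos+Rt@T[:3,3]
  return o+d*(z-o[2])/d[2]
m=((im.min(2)>140)).astype(np.uint8);cs,_=cv2.findContours(m,0,2)
for c in sorted(cs,key=cv2.contourArea)[-3:]:
  (cx,cy),(a,b),th=cv2.minAreaRect(c);print(cv2.contourArea(c),cx,cy,a,b)
"
```

```text
pos [ 0.5447 -0.1024  0.1592] rot [-3.1394 -0.0046 -2.9041] dp total [-0.0086  0.0118  0.2342]
twist total [-0.0007 -0.0015 -0.0027]
wrist pad_top [([0.549, -0.095, 0.01], 0.85), ([0.464, -0.223, 0.004], 0.81), ([0.445, -0.001, 0.011], 0.77)]
wrist bottle_mid [([0.541, -0.106, 0.154], 0.96)]
side pad_top [([0.549, -0.098, 0.01], 0.69), ([0.465, -0.219, 0.012], 0.6)]
side bottle_mid [([0.544, -0.092, 0.151], 0.52)]
top pad_top [([0.435, -0.002, 0.006], 0.78), ([0.472, -0.222, 0.007], 0.65)]
top bottle_mid []
20.5 305.5 286.0 8.0 3.0
8973.0 262.3099670410156 226.56787109375 76.20893096923828 157.67666625976562
15346.0 459.0 202.99998474121094 159.99996948242188 103.99998474121094
```

View pics/w7.png

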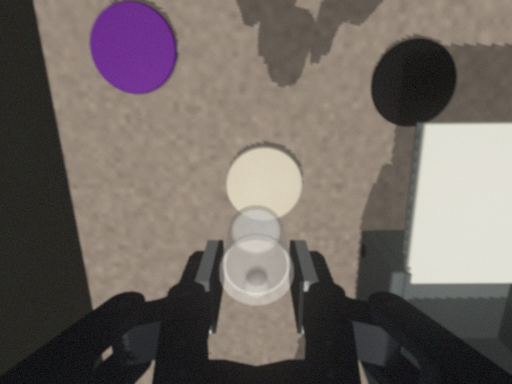

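The pale pad is centred at (264,184) and the held bottle's lid at (256,270), with the purple and black discs well away. That was my eleventh picture, one over the limit of ten, so from here I use numbers only.

```bash
python3 -c "
from h import *
p=cams.camera_params('wrist');T=p['T_tool_cam'];s,pos,r=fk();Rt=r.as_matrix();print(pos,s['tool_rot'])
def w(u,v,z):
  d=Rt@T[:3,:3]@np.array([(u-p['cx'])/p['fx'],-(v-p['cy'])/p['fy'],-1]);o=pos+Rt@T[:3,3]
  q=o+d*(z-o[2])/d[2];return q.round(4),(Rt.T@(q-pos)).round(4)
im=cv2.imread('pics/w7.png').astype(int);m=((im.min(2)>150)&(im.max(2)>185)).astype(np.uint8);m[:, :215]=0;m[:,315:]=0;m[206:]=0
ys,xs=np.where(m);print(xs.min(),xs.max(),ys.min(),[(xs[ys==y].min(),xs[ys==y].max()) for y in(170,180,184,190,195)])
print('pad',w(264,184,.007));print('foot front',w(256,208,.1592-.0509+.0165),'lidring',w(256,268,.171),w(256,270,.165))
"
```

```text
[ 0.54792409 -0.0946551   0.16071584] [ 3.14122982e+00  2.52641527e-05 -2.89340207e+00]
227 301 148 [(np.int64(230), np.int64(298)), (np.int64(227), np.int64(300)), (np.int64(227), np.int64(301)), (np.int64(227), np.int64(300)), (np.int64(228), np.int64(299))]
pad (array([ 0.5527, -0.0869,  0.007 ]), array([-0.0065,  0.0063,  0.1537]))
foot front (array([ 0.534 , -0.0987,  0.1248]), array([ 0.0144, -0.0005,  0.0359])) lidring (array([ 0.5424, -0.0965,  0.171 ]), array([ 0.0058, -0.0004, -0.0103])) (array([ 0.5467, -0.0954,  0.165 ]), array([ 0.0014, -0.0004, -0.0043]))
```

```bash
python3 -c "
from h import *
p=cams.camera_params('wrist');T=p['T_tool_cam'];s,pos,r=fk();Rt=r.as_matrix();print(pos,s['tool_rot'])
im=cams.read_camera('wrist');cv2.imwrite('pics/w8.png',im)
print([(np.round(d['location'],3).tolist(),round(d['p'],2)) for d in models.spot_point('wrist','pad_top')])
def w(u,v,z):
  d=Rt@T[:3,:3]@np.array([(u-p['cx'])/p['fx'],-(v-p['cy'])/p['fy'],-1]);o=pos+Rt@T[:3,3]
  return o+d*(z-o[2])/d[2]
im=im.astype(int);m=((im.min(2)>150)&(im.max(2)>185)).astype(np.uint8);m[:, :180]=0;m[:,350:]=0;m[206:]=0
ys,xs=np.where(m);print(xs.min(),xs.max(),ys.min())
c,_=cv2.findContours(m,0,1);c=max(c,key=cv2.contourArea).reshape(-1,2);c=c[(c[:,1]<198)]
W=np.array([w(u,v,.007)[:2] for u,v in c]);A=np.c_[2*W,np.ones(len(W))];q=np.linalg.lstsq(A,(W**2).sum(1),rcond=None)[0];print(q[:2],np.sqrt(q[2]+q[:2]@q[:2]))
goto([.548,-.096,.0421],.246+np.pi)"
```

```text
[ 0.54792409 -0.0946551   0.16071584] [ 3.14122982e+00  2.52641527e-05 -2.89340207e+00]
[([0.443, 0.005, 0.008], 0.9), ([0.464, -0.221, 0.009], 0.88), ([0.547, -0.096, 0.008], 0.61)]
217 291 141
[ 0.54930083 -0.09634837] 0.03197185971078644
pos [ 0.5479 -0.0951  0.1609] rot [ 3.1414e+00  2.0000e-04 -2.8942e+00] dp total [ 2.000e-04 -1.800e-03  2.375e-01]
twist total [0.     0.0001 0.0005]
```

>>> play_rows(gripper=[0.5,0.5,0.5,0.5,0.5,0.5,0.5,0.5], dp=[[-0.001,-0.0025,0.03],[0,0,0.04],[0,0,0.04],[0,0,0.04],[0,0,0.035],[0,0,0.02],[0,0,0.01],[0,0,0]], twist=[[0,0,0],[0,0,0],[0,0,0],[0,0,0],[0,0,0],[0,0,0],[0,0,0],[0,0,0]])

```text
clock: 18.58
position: [0.548, -0.0967, 0.0526]
tool_rot: [3.141, -0.001, -2.895]
contact_force: [-0.2, 0.2, -0.5]
gripper_width: 0.0303
grasp_force: 21.9
```

>>> play_rows(gripper=[0.5,0.5,0.5], dp=[[0,0,0.005],[0,0,0],[0,0,0]], twist=[[0,0,0],[0,0,0],[0,0,0]])

```text
clock: 18.83
position: [0.5492, -0.0969, 0.0518]
tool_rot: [-3.141, 0.002, -2.895]
contact_force: [-0.4, -0.1, -0.1]
gripper_width: 0.0301
grasp_force: 21.9
```

>>> play_rows(gripper=[0.5,0.5,0.5,0.5], dp=[[0,0,0.008],[0,0,0.005],[0,0,0],[0,0,0]], twist=[[0,0,0],[0,0,0],[0,0,0],[0,0,0]])

```text
clock: 19.17
position: [0.5483, -0.0968, 0.0442]
tool_rot: [3.141, -0.0, -2.895]
contact_force: [0.7, 0.6, 0.1]
gripper_width: 0.03
grasp_force: 21.9
```

>>> play_rows(gripper=[0.5,0.5,0.5], dp=[[0,0,0.003],[0,0,0],[0,0,0]], twist=[[0,0,0],[0,0,0],[0,0,0]])

```text
clock: 19.42
position: [0.5485, -0.0968, 0.0428]
tool_rot: [3.141, -0.0, -2.895]
contact_force: [-0.2, 0.0, 0.1]
gripper_width: 0.0305
grasp_force: 21.9
```

>>> play_rows(gripper=[0.5,0.5,0.5], dp=[[0,0,0.002],[0,0,0],[0,0,0]], twist=[[0,0,0],[0,0,0],[0,0,0]])

```text
clock: 19.67
position: [0.5484, -0.0968, 0.0418]
tool_rot: [3.141, -0.0, -2.895]
contact_force: [-0.6, 0.2, -0.3]
gripper_width: 0.0302
grasp_force: 21.9
```

>>> play_rows(gripper=[0.5,0.5,0.5], dp=[[0,0,0.002],[0,0,0],[0,0,0]], twist=[[0,0,0],[0,0,0],[0,0,0]])

```text
clock: 19.92
position: [0.5488, -0.0969, 0.0412]
tool_rot: [-3.141, 0.001, -2.895]
contact_force: [-0.1, -0.0, 2.3]
gripper_width: 0.0306
grasp_force: 22.0
```

>>> play_rows(gripper=[0.5,0.5], dp=[[0,0,0.0005],[0,0,0]], twist=[[0,0,0],[0,0,0]])

```text
clock: 20.08
position: [0.5489, -0.0969, 0.0412]
tool_rot: [-3.141, 0.001, -2.895]
contact_force: [-2.1, -0.2, 4.9]
gripper_width: 0.0301
grasp_force: 22.3
```

>>> play_rows(gripper=[0.3,0.25,0.22,0.18,0.1,0.0,-0.1,-0.1], dp=[[0,0,0],[0,0,0],[0,0,0],[0,0,0],[0,0,0],[0,0,0],[0,0,0],[0,0,0]], twist=[[0,0,0],[0,0,0],[0,0,0],[0,0,0],[0,0,0],[0,0,0],[0,0,0],[0,0,0]])

```text
clock: 20.75
position: [0.5485, -0.0968, 0.0405]
tool_rot: [3.142, -0.0, -2.895]
contact_force: [0.2, 0.3, -0.2]
gripper_width: 0.047
grasp_force: 0.0
```

>>> play_rows(gripper=[-0.1,-0.1,-0.1,-0.1,-0.1,-0.1,-0.1], dp=[[0,0,0],[0,0,-0.02],[0,0,-0.04],[0,0,-0.06],[0,0,-0.06],[0,0,-0.04],[0,0,0]], twist=[[0,0,0],[0,0,0],[0,0,0],[0,0,0],[0,0,0],[0,0,0],[0,0,0]])

```text
clock: 21.33
position: [0.552, -0.0975, 0.1564]
tool_rot: [-3.138, 0.01, -2.896]
contact_force: [1.0, -0.3, -0.6]
gripper_width: 0.0469
grasp_force: 0.0
```

>>> play_rows(gripper=[-0.1,-0.1,-0.1,-0.1], dp=[[0,0,0],[0,0,0],[0,0,0],[0,0,0]], twist=[[0,0,0],[0,0,0],[0,0,0],[0,0,0]])

```text
clock: 21.67
position: [0.5475, -0.0967, 0.1494]
tool_rot: [3.141, -0.002, -2.895]
contact_force: [0.2, -0.4, 0.0]
gripper_width: 0.0472
grasp_force: 0.0
```

```bash
python3 -c "
from h import *
s=env.read_state();print(s['position'],s['contact_force'],s['gripper_width'])
for c in('wrist','side','top'):
  im=cams.read_camera(c);cv2.imwrite(f'pics/f_{c}.png',im)
  for t in('pad_top','bottle_mid','cover_top','dry_box','wide_bottle','beaker','bench_timer'): print(c,t,[(np.round(d['location'],3).tolist(),round(d['p'],2)) for d in models.spot_point(c,t)])
"
```

```text
[ 0.54753932 -0.09672143  0.14935798] [ 0.24079739 -0.38848669  0.03210352] 0.04723290775346656
wrist pad_top [([0.446, 0.001, 0.011], 0.84), ([0.467, -0.222, 0.009], 0.69)]
wrist bottle_mid [([0.545, -0.101, 0.033], 0.64)]
wrist cover_top []
wrist dry_box [([0.61, 0.083, 0.01], 0.86)]
wrist wide_bottle []
wrist beaker []
wrist bench_timer []
side pad_top [([0.465, -0.221, 0.011], 0.75), ([0.55, -0.098, 0.008], 0.65)]
side bottle_mid [([0.545, -0.095, 0.033], 0.46)]
side cover_top [([0.506, 0.057, 0.078], 0.96)]
side dry_box [([0.61, 0.084, 0.007], 0.9), ([0.768, 0.185, -0.003], 0.68)]
side wide_bottle [([0.704, -0.138, 0.005], 0.65), ([0.767, 0.014, 0.001], 0.34)]
side beaker [([0.767, 0.016, -0.0], 0.81)]
side bench_timer [([0.766, 0.184, -0.002], 0.63)]
top pad_top [([0.434, -0.004, 0.007], 0.94), ([0.467, -0.22, 0.006], 0.66)]
top bottle_mid []
top cover_top [([0.506, 0.058, 0.081], 0.86), ([0.766, 0.191, 0.003], 0.38)]
top dry_box [([0.61, 0.084, 0.011], 0.77)]
top wide_bottle [([0.71, -0.139, 0.006], 0.66)]
top beaker [([0.765, 0.012, -0.002], 0.89)]
top bench_timer [([0.767, 0.192, -0.0], 0.97)]
```

The bottle stands on the pad at the right height and centred within a few mm. The cover is still open and the bystanders haven't moved, so I'm handing in.

```bash
python3 -c "
from cell import finish_job
print(finish_job())"
```

```text
the job is handed in; nothing more can be done
None
```

I handed the job in with the cover open about 100 mm at its stop, the bottle released upright within a few mm of the pad's centre, and the bystanders where they started; the verdict wasn't shown. The gripper pressed on the box wall with about 53 N at the first grasp try, so if that counts as the gripper's body it breaks the 40 N limit and fails the run, and I viewed 11 pictures instead of the allowed 10.

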